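# Lock the lazy susan with its rim catch

### The arm

A 7-joint arm with a two-finger parallel gripper is mounted at the origin on the work surface. World frame = base frame: x ahead of the robot, y to its left, z up, the work surface at z = 0. Lengths are in mm, angles in rad, forces in N, time in s.
With the tool pointing down it reaches from about 400 to 875 mm from the base axis. Payload 19.3 kg.
Tool frame: the origin (TCP) lies at the very end of the fingers, on their centre line; the grasp point (between the pads) lies 19 mm behind it (grip_point_offset is the z of the grasp point in the tool frame, in mm); z points along the fingers, x is the direction in which the jaws open and shut, and the axes are right-handed (so a half turn about z gives the same grasp; the last joint's range is limited). The gripper opens to 85 mm and grips with 20 to 120 N. Pads are 22 mm wide; open, the fingers measure 114 mm over their backs; the gripper's body (76 mm by 85 mm) begins 54 mm behind the grasp point. The pads swing forward as they close: fully open they stand 13 mm farther back than shut.
Start: joints at [1.23, 0.521, -0.036, 1.599, 0.021, 1.021, -0.113], TCP at [167.161, -602.222, 231.291] pointing down, gripper open.
Joint ranges: [-2.91, 2.91], [-0.3, 2.13], [-1.5, 1.42], [0.17, 2.43], [-1.26, 4.41], [0.16, 1.93], [-2.52, 2.52]. Speed limits (rad/s): [1.89, 1.89, 2.39, 2.39, 3.01, 3.01, 3.01].

### API

Orientations are given as a 3x3 rotation matrix whose columns are the frame's x, y, z axes.
In Python, from workcell import movep, movel, goto_joints, open_gripper, clamp, wait, inverse_kinematics, read_state, camera, PlanningError, finish_job, grip_point_offset gives the robot as it stands. Calls block until the motion is done:
- movep(position, orientation): joint-space move of the TCP to a pose.
- movel(position, frame=None, max_speed=150, guard=None): straight line of the TCP; frame=None keeps the orientation; max_speed is the mean speed in mm/s. With guard (N) it stops when the force on the tool has changed by that much, and returns True; else False.
- goto_joints(angles): joint-space move.
- open_gripper() and clamp(): open the fingers fully, or close them until they stop; the grip force is fixed at half the most.
- wait(seconds).
- inverse_kinematics(position, orientation): joint angles nearest the present ones, or None.
- read_state(): the state.
- camera(name): name is "scene" or "top" or "wrist"; returns a dict with "image" (384x512x3 uint8, blue, green, red), "range_z" (384x512 float32, mm along the optical axis (not along the pixel's ray), 0 where there is no reading), "fx", "fy", "cx", "cy" (pixels), "dist_coeffs" ([k1, k2, p1, p2, k3] as OpenCV has them; the pictures are not rectified), "cam_to_world" (4x4, takes a point from camera to world coordinates). Camera axes: x right, y up, looking along -z (the intrinsics and any distortion apply to the point x, -y, -z); pixel columns grow to the right and rows downward; lengths in mm; the calibration is good to about 2 mm. A picture is of the moment at which its call begins.
A pose or a line that the arm cannot do raises PlanningError and nothing moves.
- finish_job(): hands the job in, once; it reports no verdict.
The state is a dict: "time": time; "qpos": joint angles; "qvel": joint speeds; "joint_efforts": joint torques, N m; "eef_pos": TCP position; "tool_rot": TCP orientation; "ft_force": force on the tool from outside, world axes, zero at the start; "torque": the same for the moment, N m; "finger_gap": finger opening in mm.
Only numpy, scipy, OpenCV 4.12 (cv2) and the standard library are available. Lean on these libraries where they do the work, as an engineer would, in place of code of your own. Each camera call takes 0.05 s, during which the arm holds its last target. There are 200 camera calls.

### The job

Lock the loaded lazy susan so that it can be carried without spinning: gently swing the steel catch on its base over onto the platter's rim, and gently push the platter round by one of the tabs on its edge until the catch drops right down into the notch in the rim, without forcing the platter once it is caught. Leave the snack box, egg cup and jar standing on the platter and the lunchbox where it is, and do not handle them.

Things in the scene. Friction and masses are not known exactly. Their poses are not given: they have to be found in the camera images.
- susan: White plastic lazy susan, its fixed base: a disc 200 mm across and 13 mm high that stays put on the bench. Origin on the bench under the turning axis; z up. The tongue that carries the catch points along its own -y.
- platter (a joint): Angle in rad of the platter on the base, counter-clockwise seen from above, starting at 0.6 to 1.8; at 0 its notch lies along the base's -y. It stays where it is left; about 1 N at a tab turns it. The platter is a round tray 250 mm across with its floor 28 mm above the bench and an upright lip 5 mm thick (120 to 125 mm from the axis), top 56 mm above the bench.
- notch (a point): Middle of the only notch in the platter's lip, at its mouth: 122.5 mm from the axis, 56 mm above the bench. 17 mm wide along the rim, 10 mm deep from the lip's top, right through the lip.
- tab (a point): Middle of one of six like grip tabs that stand out of the platter's lip every 60 deg: upright ribs 10 mm thick, reaching from the lip to 141 mm from the axis, 26 to 48 mm above the bench. This one is centred 132 mm from the axis, 37 mm above the bench, 30 deg counter-clockwise of the notch. The tabs pass under the catch.
- catch (a joint): Angle in rad of the steel catch, a bar 14 mm wide, 6 mm thick, 41 mm long on a level pin. 0: parked, leaning 25 deg outward from upright, its end 87 mm above the bench; past 0.44 (upright) it falls inward by its own weight. About 1.74: lying on top of the lip; about 2.04: right down in the notch, where it stops the platter both ways. A light push moves it.
- catch_place (a point): Nominal middle of the catch's pin: 158 mm from the axis along the base's -y, 50 mm above the bench, between white cheeks 28 mm across and 58 mm high on a clip. The clip sits up to 14 mm to either side round the rim and where is not reported, so the catch drops in anywhere within 0.09 rad of platter angle 0 and must be found by feel; play in the notch 1.5 mm each side.
- platter_floor (a point): Centre of the platter's floor, on the turning axis, 28 mm above the bench.
- snack_box_mid (a point): Middle of the pink silicone snack box, 78 x 58 x 43 mm, standing on the platter.
- egg_cup_mid (a point): Middle of the steel egg cup, 48 mm across and 53 mm high, standing on the platter.
- jar_mid (a point): Middle of the small glass jar, 54 mm across and 70 mm high, standing on the platter (its top 98 mm above the bench).
- lunchbox: Green plastic lunchbox on the bench, 200 x 140 x 62 mm, with its clip-on lid stood upright (206 x 146 x 12 mm) along its +y side, one piece. Origin at the middle of the box's underside.
- snack_box: The snack box as a whole, origin at the middle of its underside.
- egg_cup: The egg cup as a whole, origin at the middle of its underside.
- jar: The jar as a whole, origin at the middle of its underside.
Things that resemble listed ones, but are neither listed nor needed, are in the scene too. Leave any blue look-alike of the snack_box alone. Leave any green look-alike of the egg_cup alone.

How it is judged:
By the outcome, as a careful person would: the job done as asked, in the order asked, and still so for the second after the job is handed in, with the robot touching nothing.
It also fails if it takes over 51 s, if anything falls off the work surface, if the arm or the gripper's body presses on something with over 40 N, if the wrist force passes 120 N, or if a joint passes its speed limit or range.

## Working session

There is one attempt and no reset: what is moved stays moved. The work goes in short steps, each a Python script; the robot and the scene stay as the last script left them, time stands still between calls to the robot, and variables do not carry over. Pictures are saved under pics/ and viewed, on a budget of 10 in all, crops included, one or two more only if the job needs it, and the job is handed in when it is done.

```bash
ls; mkdir -p pics; cat > h.py <<'E'
import numpy as np, cv2
from workcell import *
def snap(n,save=None):
    c=camera(n)
    if save: cv2.imwrite('pics/'+save,c['image']); np.savez('pics/'+save+'.npz',**{k:np.array(v) for k,v in c.items()})
    return c
def world(c,u,v,z=None):
    """pixel -> world by range, or on the plane at height z"""
    K=np.array([[c['fx'],0,c['cx']],[0,c['fy'],c['cy']],[0,0,1.]])
    p=cv2.undistortPoints(np.array([[[u,v]]],float),K,np.array(c['dist_coeffs'],float))[0,0]
    T=np.array(c['cam_to_world']); d=np.array([p[0],-p[1],-1.])
    if z is None: s=float(c['range_z'][int(round(v)),int(round(u))])
    else: s=(z-T[2,3])/(T[:3,:3]@d)[2]
    return T[:3,:3]@(d*s)+T[:3,3]
E
python3 - <<'E'
from h import *
a=snap('top','top0.png'); b=snap('scene','scene0.png')
cv2.imwrite('pics/both0.png',cv2.resize(a['image'],(768,576)))
print(read_state()['time'],np.round(a['cam_to_world'],2),a['fx'])
E
```

```text
pics
0.1 [[-2.00000e-02  9.90000e-01 -1.50000e-01  5.03410e+02]
 [-1.00000e+00 -2.00000e-02 -0.00000e+00  1.12080e+02]
 [-1.00000e-02  1.50000e-01  9.90000e-01  1.12856e+03]
 [ 0.00000e+00  0.00000e+00  0.00000e+00  1.00000e+00]] 412.5752768761842
```

View pics/both0.png

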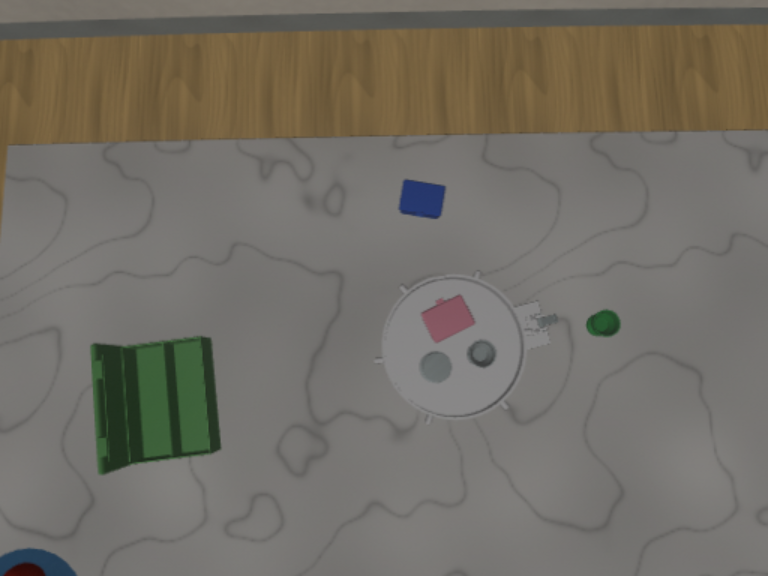

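View pics/scene0.png

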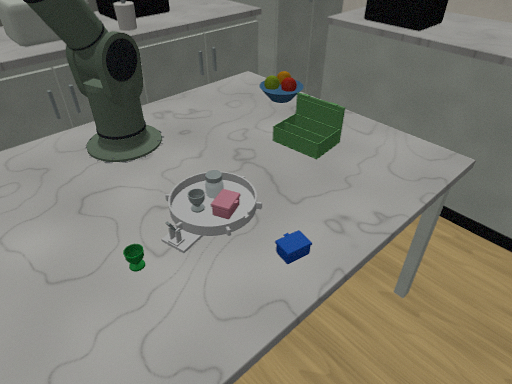

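The top view (2x scale) shows the platter centred near (453,346). The clip is at about (535,325), tabs stand around the rim, and the pink box, jar and cup are on the platter. Next I'll enlarge it.

```bash
python3 - <<'E'
from h import *
c=dict(np.load('pics/top0.png.npz'))
im=c['image'][125:220,180:300]
im=cv2.convertScaleAbs(im,alpha=1.6,beta=-40)
cv2.imwrite('pics/crop0.png',cv2.resize(im,None,fx=6.25,fy=6.25,interpolation=cv2.INTER_CUBIC))
# points high (lip top ~56): fit a circle
P=[]
for v in range(125,220):
  for u in range(175,300):
    p=world(c,u,v); P.append((u,v,*p))
P=np.array(P); np.save('pics/P.npy',P)
m=(P[:,4]>50)&(P[:,4]<61)
q=P[m]; 
from scipy.optimize import least_squares
c0=world(c,226.5,173,30)[:2]; print(c0,len(q))
r=np.hypot(*(q[:,2:4]-c0).T); q=q[(r>105)&(r<140)]
s=least_squares(lambda x:np.hypot(q[:,2]-x[0],q[:,3]-x[1])-x[2],[*c0,122],loss='soft_l1',f_scale=2)
print(s.x,len(q),np.median(abs(s.fun)), 'floor',np.median(P[(np.hypot(*(P[:,2:4]-s.x[:2]).T)<110),4]))
d=P[:,2:4]-s.x[:2]; rr=np.hypot(*d.T); th=np.degrees(np.arctan2(d[:,1],d[:,0]))
k=(rr>129)&(rr<141)&(P[:,4]>20)
print([(round(t),round(a),round(z)) for t,a,z in sorted(zip(th[k],rr[k],P[k,4]))])
k=(rr>141)&(rr<215)&(P[:,4]>8)
print([(int(u),int(v),round(t),round(a),round(z)) for t,a,z,u,v in sorted(zip(th[k],rr[k],P[k,4],P[k,0],P[k,1]))])
E
```

```text
[701.59167132 199.44499496] 110
[417880.91614743 523443.27549105 669326.93319557] 54 1.5589021199848503 floor nan
[]
[]
  return _methods._mean(a, axis=axis, dtype=dtype,
  ret = ret.dtype.type(ret / rcount)
```

View pics/crop0.png

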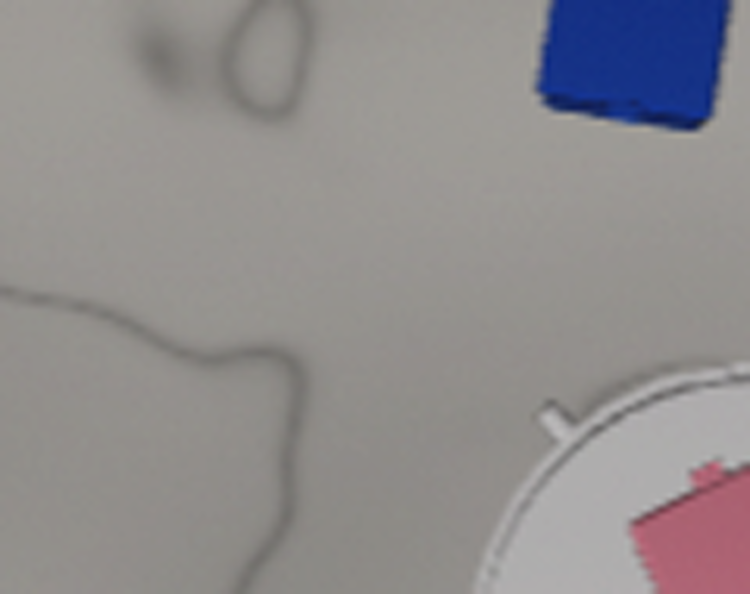

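The picture scale was 1.5, not 2, so I'll redo the crop and measurement.

```bash
cat > m.py <<'E'
from h import *
import sys
from scipy.optimize import least_squares
c=dict(np.load('pics/top0.png.npz'))
im=c['image'][175:285,245:385]
im=cv2.convertScaleAbs(im,alpha=1.8,beta=-90)
cv2.imwrite('pics/crop1.png',cv2.resize(im,None,fx=5.5,fy=5.5,interpolation=cv2.INTER_CUBIC))
P=np.array([(u,v,*world(c,u,v)) for v in range(165,300) for u in range(235,395)])
c0=world(c,302,231,45)[:2]
r=np.hypot(*(P[:,2:4]-c0).T)
q=P[(abs(P[:,4]-56)<4)&(r>105)&(r<140)]
s=least_squares(lambda x:np.hypot(q[:,2]-x[0],q[:,3]-x[1])-x[2],[*c0,122],loss='soft_l1',f_scale=2)
print(c0,s.x,len(q),np.median(abs(s.fun)))
d=P[:,2:4]-s.x[:2]; rr=np.hypot(*d.T); th=np.degrees(np.arctan2(d[:,1],d[:,0]))
print('floor',np.median(P[rr<110,4]),'bench',np.median(P[(rr>200),4]))
k=(rr>130)&(rr<141)&(P[:,4]>20)
print(*[f'{t:.0f},{a:.0f},{z:.0f}' for t,a,z in sorted(zip(th[k],rr[k],P[k,4]))])
k=(rr>142)&(rr<215)&(P[:,4]>9)
print(*[f'{u:.0f},{v:.0f}:{t:.0f},{a:.0f},{z:.0f}' for t,a,z,u,v in sorted(zip(th[k],rr[k],P[k,4],P[k,0],P[k,1]))])
k=abs(rr-122.5)<2
a=np.array(sorted(zip(th[k],P[k,4])));print(*[f'{x:.0f}:{np.median(a[abs(a[:,0]-x)<3,1]):.0f}' for x in range(-180,180,5) if (abs(a[:,0]-x)<3).any()])
E
python3 m.py
```

```text
[541.46333852   2.04501869] [543.04694117   3.06754414 122.53784026] 573 1.360232509497422
floor 28.02652363010111 bench -0.7275780021125229
-142,131,30 -142,134,34 -142,138,35 -142,134,47 -142,131,42 -142,137,47 -141,132,47 -141,135,47 -141,139,48 -141,130,47 -141,133,50 -140,137,47 -140,140,49 -140,132,45 -140,135,47 -139,139,45 -139,133,49 -139,130,46 -139,138,43 -138,132,46 -82,139,48 -82,136,49 -82,134,44 -82,131,46 -81,140,44 -81,137,46 -81,134,47 -80,132,47 -80,137,47 -80,135,48 -79,132,48 -79,139,45 -78,136,46 -78,134,44 -22,134,43 -22,137,45 -21,130,48 -21,139,48 -21,133,47 -21,136,45 -20,138,46 -20,141,46 -20,132,48 -19,134,49 -19,137,48 -19,140,43 -19,131,47 -19,134,45 -18,137,41 -18,133,33 38,134,48 38,137,48 39,136,43 39,132,48 39,139,49 40,133,47 40,137,48 41,132,46 41,135,47 41,139,49 41,133,46 42,137,47 42,136,31 42,132,37 97,134,45 98,131,48 98,139,49 98,136,51 99,134,46 99,131,50 99,139,48 99,137,47 100,134,48 100,132,45 100,140,49 100,137,45 101,135,46 101,132,49 102,138,43 102,136,30 158,134,33 158,136,42 158,130,45 158,138,48 158,133,46 158,135,51 159,138,44 159,
[... 6045 characters left out ...]
202:-63,164,12 349,204:-62,152,10 347,205:-62,146,11 350,203:-62,156,11 346,205:-62,144,9 351,202:-62,160,11 349,203:-62,153,13 347,204:-61,147,10 346,204:-61,145,10 347,203:-61,149,10 345,204:-60,143,9
-180:57 -175:55 -170:56 -165:56 -160:53 -155:55 -150:54 -145:55 -140:52 -135:56 -130:54 -125:52 -120:52 -115:55 -110:55 -105:54 -100:52 -95:55 -90:52 -85:53 -80:55 -75:54 -70:52 -65:54 -60:55 -55:54 -50:55 -45:55 -40:54 -35:56 -30:54 -25:53 -20:54 -15:55 -10:55 -5:55 0:54 5:53 10:45 15:54 20:55 25:55 30:55 35:55 40:54 45:57 50:55 55:56 60:55 65:55 70:56 75:55 80:55 85:56 90:56 95:56 100:55 105:55 110:54 115:55 120:55 125:56 130:54 135:53 140:53 145:56 150:55 155:55 160:54 165:54 170:54 175:54
```

View pics/crop1.png

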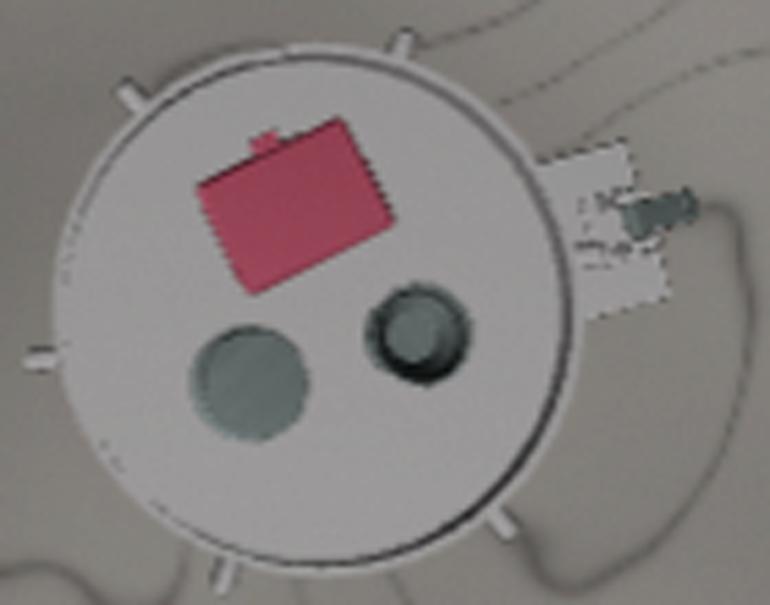

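Measured from the top view:
- The axis is at (543, 3) and the lip fit gives r = 122.5 mm.
- Tabs are at 40°+60k and the notch is at about 10°.
- The catch bears about -76.4°, with its tip at r ≈ 176 and z ≈ 87. Both match the given sizes.

So the platter needs about 86° clockwise. I'll swing the catch first.

```bash
cat >> h.py <<'E'
C=np.array([543.,3.1])
def pol(r,deg,z):
    a=np.radians(deg); return [C[0]+r*np.cos(a),C[1]+r*np.sin(a),z]
def ori(deg,s=1):
    """tool down, y radial (s=+1 outward), x tangential"""
    a=np.radians(deg); y=s*np.array([np.cos(a),np.sin(a),0]); z=np.array([0,0,-1.]); return np.column_stack([np.cross(y,z),y,z])
E
python3 - <<'E'
from h import *
s=read_state(); print(np.round(s['tool_rot'],2).tolist(),s['ft_force'])
for sg in (1,-1):
    print(sg,np.round(inverse_kinematics(pol(205,-76.4,75),ori(-76.4,sg)),2))
    print([ (a,None if (q:=inverse_kinematics(pol(140,a,30),ori(a,sg))) is None else np.round(q,2).tolist()) for a in (55,10,-40)])
sg=min((1,-1),key=lambda g:abs(inverse_kinematics(pol(205,-76.4,75),ori(-76.4,g))[6]))
clamp()
movep(pol(205,-76.4,160),ori(-76.4,sg))
movel(pol(205,-76.4,75),max_speed=120)
print(sg,read_state()['time'],read_state()['ft_force'])
print(movel(pol(163,-76.4,75),max_speed=40,guard=6))
s=read_state(); print(s['time'],s['eef_pos'],s['ft_force'])
wait(0.3); snap('top','top1.png'); c=snap('scene','scene1.png'); w=snap('wrist','wrist1.png')
a=cv2.convertScaleAbs(cv2.imread('pics/top1.png')[175:285,300:385],alpha=1.6,beta=-60)
b=c['image'][160:260,140:280]
z=lambda i:cv2.resize(i,(400,400*i.shape[0]//i.shape[1]),interpolation=cv2.INTER_CUBIC)
a,b=z(a),z(b); o=np.zeros((max(len(a),len(b)),800,3),np.uint8); o[:len(a),:400]=a;o[:len(b),400:]=b
cv2.imwrite('pics/v1.png',o)
E
```

```text
[[0.27, -0.96, -0.0], [-0.96, -0.27, 0.0], [-0.0, 0.0, -1.0]] [-0.63330923  0.75837634 -0.07292074]
1 [ 0.54  0.75 -0.48  1.7   0.45  0.8   0.09]
[(55, [0.44, 1.19, -1.28, 1.66, 1.2, 1.27, 1.42]), (10, [0.35, 0.99, -0.82, 1.53, 0.82, 0.99, 1.03]), (-40, [0.44, 0.9, -0.63, 1.61, 0.66, 0.86, 0.41])]
-1 [ 0.06  0.73  0.25  1.73 -0.25  0.71 -2.47]
[(55, [-0.03, 0.82, -0.39, 1.68, 0.43, 0.73, -1.24]), (10, [-0.04, 0.85, -0.14, 1.55, 0.16, 0.75, -1.64]), (-40, [-0.02, 0.82, 0.1, 1.64, -0.11, 0.68, -2.14])]
1 3.85 [ 0.13740454 -0.55985264  0.54097349]
False
5.05 [ 581.34471471 -155.63352477   74.96656195] [0.02059857 0.38408471 0.83139352]
```

View pics/v1.png

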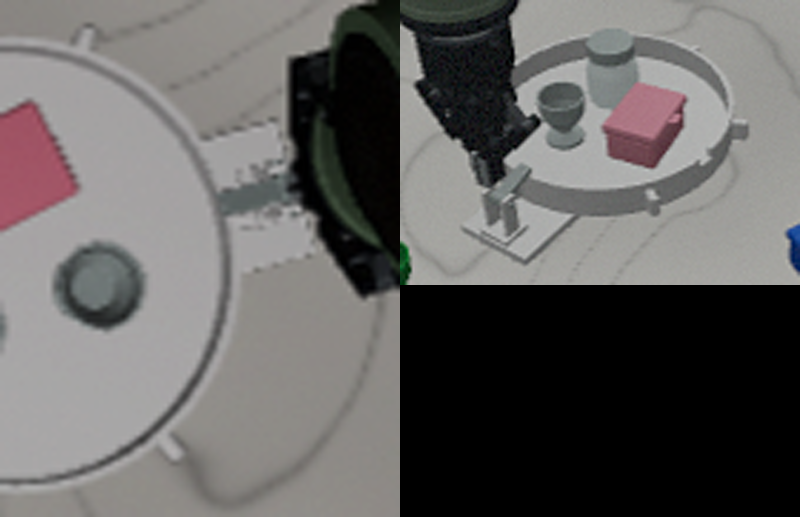

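The catch now lies on the rim (left view about (250,195)) and the objects are undisturbed. Next I'll push the tab at 100° clockwise most of the way, then re-measure.

```bash
cat >> h.py <<'E'
def tabs(c):
    P=np.array([(*world(c,u,v),) for v in range(165,300) for u in range(235,395)])
    d=P[:,:2]-C; r=np.hypot(*d.T); th=np.degrees(np.arctan2(d[:,1],d[:,0]))
    k=(r>130)&(r<141)&(P[:,2]>38)&(P[:,2]<51); h=np.histogram(th[k],np.arange(-180,181,2))
    return [(int(e),int(n)) for n,e in zip(*h) if n>2]
E
python3 - <<'E'
from h import *
movel(pol(195,-76.4,75),max_speed=150); movel(pol(195,-76.4,170),max_speed=200)
g=-1
movep(pol(141,116,170),ori(116,g)); movel(pol(141,116,32),max_speed=150)
s=read_state(); print(s['time'],np.round(s['qpos'],2),np.round(s['ft_force'],2))
for a in (106,98,90,82,74,66,58,50,45):
    hit=movel(pol(141,a,32),ori(a,g),max_speed=50,guard=6)
    print(a,hit,np.round(read_state()['ft_force'],2))
    if hit: break
wait(.1); c=snap('top','top2.png'); print(read_state()['time'],tabs(c))
i=cv2.convertScaleAbs(c['image'][165:285,235:395],alpha=1.6,beta=-60); cv2.imwrite('pics/v2.png',cv2.resize(i,None,fx=4.8,fy=4.8,interpolation=cv2.INTER_CUBIC))
E
```

```text
8.825 [-0.    0.69 -0.51  2.04  0.63  0.56 -0.51] [ 0.45 -0.62  1.02]
106 False [-0.03 -0.32  0.12]
98 False [-0.42 -0.36  0.34]
90 False [ 0.19 -0.04  0.45]
82 False [-0.75 -0.05  0.02]
74 False [ 0.04 -0.27 -0.31]
66 False [-0.43  0.22 -0.42]
58 False [ 0.1   0.06 -1.16]
50 False [ 0.17  0.38 -0.44]
45 False [ 0.49  1.05 -0.49]
13.8083 [(-86, 3), (-84, 7), (-82, 6), (-24, 8), (-22, 5), (94, 3), (96, 8), (98, 4), (154, 3), (156, 9), (158, 4)]
```

View pics/v2.png

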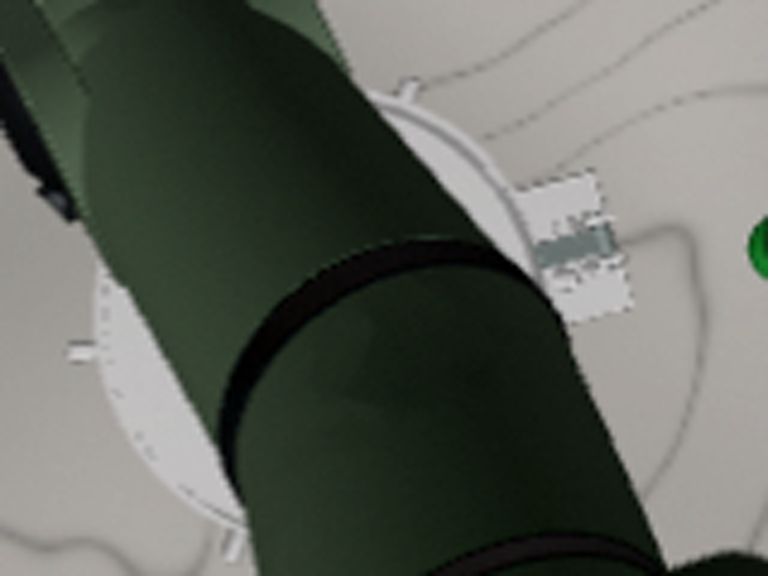

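The tabs sit at 37.5°+60k, so the finger leads its tab by 7.5° and the notch is at about -52.5°. The catch still lies on the rim at about (575,248). I'll move quickly to 10° short, then slowly by feel.

```bash
python3 - <<'E'
from h import *
g=-1
def F():
    return np.mean([read_state()['ft_force'] for _ in range(3)],axis=0)
for a in (38,31): print(a,movel(pol(141,a,32),ori(a,g),max_speed=40,guard=5))
a=31
while a>16:
    a-=2 if a>27 else 1.25
    hit=movel(pol(141,a,32),ori(a,g),max_speed=9,guard=2.5)
    s=read_state(); d=np.array(s['eef_pos'][:2])-C; t=np.degrees(np.arctan2(d[1],d[0])); u=np.array([np.sin(np.radians(t)),-np.cos(np.radians(t))])
    print(a,hit,round(t,2),round(s['time'],2),'tang N',round(float(s['ft_force'][:2]@u),2))
    if hit: break
c=snap('top','top3.png'); print(read_state()['time'],tabs(c))
i=cv2.convertScaleAbs(c['image'][165:285,235:395],alpha=1.6,beta=-60); cv2.imwrite('pics/v3.png',cv2.resize(i,None,fx=4.8,fy=4.8,interpolation=cv2.INTER_CUBIC))
E
```

```text
38 False
31 False
29 False 28.98 15.68 tang N 0.38
27 False 26.96 16.38 tang N 0.33
25.75 False 25.7 16.87 tang N -0.32
24.5 False 24.46 17.36 tang N -0.24
23.25 False 23.19 17.85 tang N -0.24
22.0 False 21.93 18.34 tang N -0.28
20.75 False 20.71 18.83 tang N -0.78
19.5 True 20.44 19.1 tang N -1.91
19.15 [(70, 3), (72, 8), (74, 5), (130, 4), (132, 6), (134, 6)]
```

The push stopped at 20.4°, where the catch was expected to drop. I'll back off clear of the tab and check the catch.

```bash
python3 - <<'E'
from h import *
g=-1
movel(pol(143,30,32),ori(20.4,g),max_speed=60); movel(pol(143,30,180),max_speed=150)
movep([560,330,260],ori(40,g)); wait(.2)
s=read_state(); print(s['time'],np.round(s['ft_force'],2))
c=snap('top','top4.png'); b=snap('scene','scene4.png'); print(tabs(c))
P=np.array([world(c,u,v) for v in range(190,250) for u in range(330,385)]); d=P[:,:2]-C
r=np.hypot(*d.T); th=np.degrees(np.arctan2(d[:,1],d[:,0]))
for lo in range(116,180,4):
    k=(r>=lo)&(r<lo+4)&(abs(th+76.3)<1.8); print(lo,np.round(P[k,2]).astype(int))
x=cv2.convertScaleAbs(c['image'][175:285,245:385],alpha=1.6,beta=-60); y=b['image'][165:255,150:270]
z=lambda i:cv2.resize(i,(400,400*i.shape[0]//i.shape[1]),interpolation=cv2.INTER_CUBIC)
x,y=z(x),z(y); o=np.zeros((max(len(x),len(y)),800,3),np.uint8); o[:len(x),:400]=x;o[:len(y),400:]=y
cv2.imwrite('pics/v4.png',o)
E
```

```text
22.1417 [-0.42  0.32  0.3 ]
[(-170, 3), (-168, 9), (-166, 5), (-110, 3), (-108, 8), (-106, 5), (-78, 5), (-76, 4), (-48, 5), (-46, 5), (10, 4), (12, 6), (14, 6), (70, 3), (72, 7), (74, 5), (130, 5), (132, 6), (134, 6)]
116 [29 51 26 27 47 50 28 53]
120 [53 51 53 48 33]
124 [50 51 50 52 53]
128 [53 53 54 49 49]
132 [51 48 53 49]
136 [48 52 50 52 56]
140 [49 51 53 53 54 56 52]
144 [53 55 51 51]
148 [49 57 51 51 49 56]
152 [52 56 49 52 56 56 51]
156 [54 54 55 56]
160 [53 52 56 56 55]
164 []
168 []
172 []
176 [ 0  1 -1]
```

View pics/v4.png

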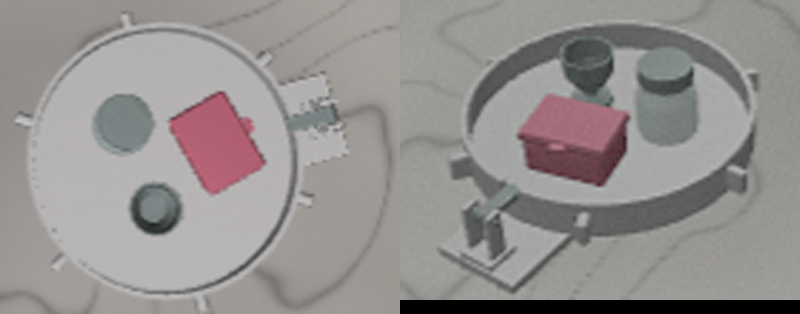

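The catch top reads about 51 mm at the lip. In the notch, lying level, it should be about 53; lying on the lip it would be about 62. Lip readings in this camera run about 1 mm low, so it is fully down. All three objects are standing and the arm is clear, so I'm handing in.

```bash
python3 -c "
from h import *
print(finish_job(), read_state()['time'])"
```

```text
the job is handed in; nothing more can be done
the job is handed in; nothing more can be done
```

The lazy susan is locked: the catch lies level, right down in the notch, and I handed the job in at about 22 s of the 51 s allowed.

- **Catch:** I nudged it past upright with the closed fingers, using under 6 N, and it fell onto the rim.
- **Platter:** I pushed it about 87° clockwise by one tab, at 9 mm/s over the last part. The push stopped when the force rose by 2.5 N, with the tab within about 1° of where the catch was expected to drop. I then backed the finger off at once.
- **Final checks:**
  - The top of the catch measured about 51 mm at the lip. It should be about 53 mm in the notch and about 62 mm lying on the lip. The camera read the lip itself about 1 mm low, so these agree.
  - The tabs were at about 13° + 60k, which puts the notch at about -77°, in line with the catch at -76.4°.
  - The snack box, egg cup and jar were all standing on the platter, and the arm was clear.
- **Not checked:** I did not push the platter back to test the lock in both directions, to avoid forcing it. I also did not look at the lunchbox again, but the arm stayed well away from it.

No check failed.

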